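# Seat the twisted canister lid

### The job

Two lidded canisters stand on the worktop; one is properly shut, on the other the lid was put on out of line and stands proud, its hidden lugs resting on the rim. Turn that lid by its bar grip, feeling for the slots, until it drops in and sits fully home and level, then let go of it. Leave the other things on the worktop where they stand.

Things in the scene. Friction and masses are not known exactly. Their poses are not given: they have to be found in the camera images.
- canister: The canister to close: round white ceramic body 92 mm across, steel neck 82 mm across, mouth 110 mm above its base. Fixed to the worktop. Origin: centre of its base; z up. Round and unmarked: its x and y axes say nothing about where the slots are.
- mouth (a point): Centre of the canister's mouth, in the flat top of its neck (bore 59 mm). Inside the neck, hidden by the lid, are three open-topped slots 14 mm wide, 120 degrees apart, in an unknown direction that changes every time; this frame does not show it. A fit lies 20 to 100 degrees from the lid's starting position, whichever way it is turned; both ways serve.
- lid: Loose round wooden lid, 96 mm across, about 0.25 kg, level on the mouth. Its spigot (56 mm, to -24 mm) centres it; three hidden lugs 9 mm wide, 120 degrees apart (one along its +x), rest on the neck. Origin: on the axis, level with the lugs' undersides; z up. Flat top at +18 mm, skirt down to -14 mm. Proud: origin 110 mm over the base, 12 mm of neck showing. Home: 100 mm, 2 mm.
- grip (a point): Centre of the top of the lid's upright bar grip, 46 mm above the lid's origin. The bar is 60 mm long (along the lid's x), 14 mm thick (along y) and stands 28 mm above the lid's flat top. The lid turns on the neck with light friction; when its lugs meet the slots (within about 4 degrees) a light push of a few N, or its weight if nothing holds it up, takes it 10 mm down.
- shut_canister: A second canister of the same look whose lid is already home and fixed; nothing to do there. Origin: centre of its base. Only about 2 mm of gap shows under its lid's skirt, and its lid is 10 mm lower than the proud one.
- creamer: Bystander: small steel milk jug, 58 x 85 x 68 mm. Origin: centre of its underside.
- mug: Bystander: wide white coffee mug, 94 x 119 x 58 mm. Origin: centre of its underside.
- cup: Bystander: small white porcelain cup standing on its rim, 58 x 76 x 61 mm. Origin: centre of its underside.
- saucers: Bystander: stack of white saucers, 104 mm across, 54 mm high. Origin: centre of its underside.
- tea_box: Bystander: upright red card box, 60 x 58 x 122 mm. Origin: centre of its underside.
Things that resemble listed ones, but are neither listed nor needed, are in the scene too. What is shaped like the lid but turquoise or yellow is not meant.

How it is judged:
By the outcome, as a careful person would: the job done as asked, in the order asked, and still so for the second after the job is handed in, with the robot touching nothing.
It also fails if it takes over 48 s, if anything falls off the work surface, if the arm or the gripper's body presses on something with over 40 N, if the wrist force passes 120 N, or if a joint passes its speed limit or range.

### The arm

A 6-joint arm with a two-finger parallel gripper is mounted at the origin on a cart in front of the work surface, level with it; the furniture and walls round the work are solid. World frame = base frame: x ahead of the robot, y to its left, z up, the work surface at z = 0. Lengths are in m, angles in rad, forces in N, time in s.
With the tool pointing down it reaches from about 0.3 to 0.875 m from the base axis. Payload 6.4 kg.
Tool frame: the origin (TCP) lies on the centre line of the jaws, within the pads' length; the fingertips stand 25 mm ahead of it and the grasp point (between the pads) lies 6 mm ahead of it (ctrl.tip_reach is the distance from the TCP to the fingertips, in m); z points along the fingers, y is the line along which they close (so a half turn about z gives the same grasp; the last joint's range is limited). The gripper opens to 85 mm and grips with 20 to 120 N. Pads are 22 mm wide; open, the fingers measure 114 mm over their backs; the gripper's body (76 mm by 85 mm) begins 54 mm behind the grasp point. The pads swing forward as they close: fully open they stand 13 mm farther back than shut.
Start: joints at [1.015, 0.181, 1.607, -0, 1.354, -0.206], TCP at [0.197, 0.54, 0.256] pointing down, gripper open.
Joint ranges: [-2.99, 2.99], [-0.89, 2.07], [0.3, 2.58], [-1.14, 4.28], [0, 2.63], [-3.12, 3.12]. Speed limits (rad/s): [2.57, 2.57, 3.01, 3.14, 3.14, 3.14].

### API

Orientations are given as a unit quaternion [w, x, y, z].
In Python, from bench import ctrl gives the robot as it stands.
- The arm moves only by the tool servo_tool, never from a script. Its argument "motion" is a list that holds one entry, the list of rows, each a list of 5 numbers: the shift along the tool's x, y, z in cm, then the turn about the tool's z in degrees, then the closure, from -1 (fully open) to 1 (shut). In form: [[[dx, dy, dz, twist, claw], ...]]. A call has 1 to 5 rows; each row is the pose to reach, as a shift and turn from the pose commanded when the call began, along the tool's axes at that moment; what a row does not reach only later rows make up. A row lasts 1/10 s, in which the tool goes at most 50 mm and 8.59 degrees, less where a joint would pass 70% of its speed; a pose out of reach is approached as far as the arm can. A call with a gripper value outside its range is refused whole. The fingers move at their own pace and stop on an object; the grip force is fixed at half the most. Time passes only in rows, so rows that repeat a pose let the fingers close. It gives the time, the measured TCP pose, the force, the opening and the grip force at its end, in the units of the state.
- ctrl.get_obs(): the state, without advancing time (a new reading comes with each control period).
- ctrl.camera(name): name is "scene" or "top"; returns a dict with "pixels" (480x640x3 uint8, red, green, blue), "depth" (480x640 float32, m along the optical axis (not along the pixel's ray), 0 where there is no reading), "fx", "fy", "cx", "cy" (pixels), "R" (3x3) and "t" (3): a world point X has camera coordinates R X + t. Camera axes: x right, y down, z forward; pixel columns grow to the right and rows downward; lengths in m; the calibration is good to about 2 mm. A picture is of the moment at which its call begins.
- ctrl.hand_in(): hands the job in; it is judged then, once.
The state is a dict: "time_s": time; "q": joint angles; "dq": joint speeds; "joint_efforts": joint torques, N m; "eef_pos": TCP position; "eef_rot": TCP orientation; "wrist_force": force on the tool from outside, world axes, zero at the start; "torque": the same for the moment, N m; "opening": opening from 0.0 (shut) to 1.0 (fully open); "grasp_force": force on a finger pad.
Only numpy, scipy, OpenCV 4.12 (cv2) and the standard library are available. Lean on these libraries where they do the work, as an engineer would, in place of code of your own. Each camera call takes 0.05 s, during which the arm holds its last target. There are 200 camera calls.

## Working session

There is one attempt and no reset: what is moved stays moved. The work goes in short steps, Python scripts to look and compute and a tool call to move; the robot and the scene stay as the last step left them, time stands still between calls to the robot, and variables do not carry over. Pictures are saved under pics/ and viewed, at most 10 in all, crops included, and the job is handed in when it is done.

Besides the shell and the picture viewer there is one more tool, called after "Request:" in YAML: its name, and indented under it one key for each argument. servo_tool: Moves the arm, as the interface text tells. Its arguments: {"type":"object","properties":{"motion":{"type":"array"}},"required":["motion"]}

```bash
mkdir -p pics; cat > h.py <<'E'
import numpy as np, cv2
from bench import ctrl
def grab(n):
    c=ctrl.camera(n); d=c['depth']; v,u=np.mgrid[0:480,0:640]
    P=np.dstack([(u-c['cx'])/c['fx']*d,(v-c['cy'])/c['fy']*d,d])
    W=(P-c['t'])@c['R']; W[d==0]=np.nan
    return c,W
E
python3 - <<'E'
from h import *
for n in ('scene','top'):
    c,W=grab(n); cv2.imwrite(f'pics/{n}0.png',c['pixels'][...,::-1]); np.savez(f'{n}0.npz',W=W,p=c['pixels'],R=c['R'],t=c['t'],K=[c['fx'],c['fy'],c['cx'],c['cy']])
    print(n,-c['R'].T@c['t'],c['fx'],np.isnan(W[...,0]).mean())
print(ctrl.get_obs())
E
```

```text
scene [-0.32316818 -0.98077116  1.24094281] 589.3057874095031 0.096376953125
top [ 0.30449327 -0.1172785   1.64454228] 610.5766747390435 0.0040852864583333336
{'time_s': 0.1, 'q': array([ 1.01471456e+00,  1.81489692e-01,  1.60790351e+00, -2.54623714e-07,
        1.35379694e+00, -2.06321418e-01]), 'dq': array([-6.42025266e-04, -3.93934301e-03, -3.20019684e-04, -1.50206107e-03,
       -1.05613562e-03,  6.24624862e-05]), 'joint_efforts': array([ 6.11276701e-04, -4.45875371e+01, -3.52243066e+01, -3.22296564e-04,
        4.08702952e-03, -5.52803328e-05]), 'eef_pos': array([0.19678616, 0.53979276, 0.25546348]), 'eef_rot': array([-2.97046065e-04,  1.73990058e-01,  9.84747085e-01, -7.41454674e-04]), 'wrist_force': array([ 0.20310742, -0.3007204 , -0.09375932]), 'torque': array([ 0.00953547, -0.02212271,  0.01448268]), 'grasp_force': 0.0, 'opening': 0.9979893105881624}
```

View pics/scene0.png

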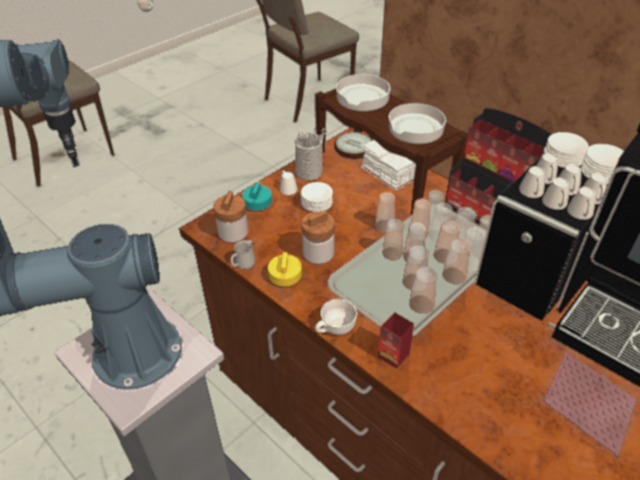

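View pics/top0.png

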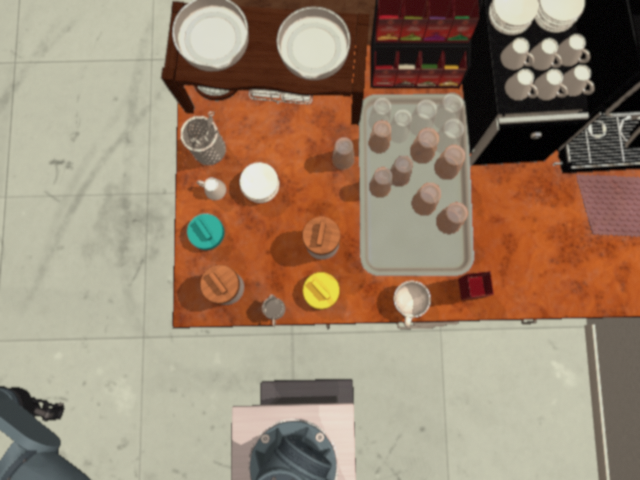

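The scene view shows two wooden-lidded canisters, at scene (231,217) / top (221,285) and at scene (318,237) / top (321,237). The arm is clear of both. Next I'll measure lid heights from both views to see which one is proud.

```bash
python3 - <<'E'
from h import *
for n,pts in (('top',[(221,285),(321,237)]),('scene',[(231,210),(318,228)])):
    z=np.load(n+'0.npz');W=z['W'];p=z['p']
    for u,v in pts:
        w=W[v-35:v+35,u-30:u+30].reshape(-1,3); 
        w=w[~np.isnan(w[:,0])]
        h=np.histogram(w[:,2],bins=np.arange(.09,.175,.004)); print(n,(u,v),list(zip(np.round(h[1],3).tolist(),h[0].tolist())))
        top=w[w[:,2]>.10]; zc=w[w[:,2]>.09]
        zt=np.sort(zc[:,2])[-40]; g=zc[zc[:,2]>zt-.006]
        f=zc[(zc[:,2]<zt-.02)]
        print(' gripmax',zt,'grip centre',g.mean(0),'rect',cv2.minAreaRect(g[:,:2].astype(np.float32)*1000))
        print(' lid circle',cv2.minEnclosingCircle(f[:,:2].astype(np.float32)*1000))
    
z=np.load('scene0.npz')['p']; cv2.imwrite('pics/c1.png',cv2.resize(z[180:280,200:350][...,::-1],None,fx=5,fy=5,interpolation=cv2.INTER_CUBIC))
z=np.load('top0.npz')['p']; cv2.imwrite('pics/c2.png',cv2.resize(z[205:325,190:350][...,::-1],None,fx=5,fy=5,interpolation=cv2.INTER_CUBIC))
E
```

```text
top (221, 285) [(0.09, 12), (0.094, 12), (0.098, 8), (0.102, 9), (0.106, 23), (0.11, 138), (0.114, 361), (0.118, 377), (0.122, 86), (0.126, 14), (0.13, 6), (0.134, 9), (0.138, 24), (0.142, 54), (0.146, 48), (0.15, 10), (0.154, 1), (0.158, 0), (0.162, 0), (0.166, 0), (0.17, 0)]
 gripmax 0.1474902068567135 grip centre [0.45662265 0.17018835 0.1462544 ] rect ((457.5101623535156, 171.32855224609375), (59.81352233886719, 14.107393264770508), 35.7012825012207)
 lid circle ((457.432373046875, 171.53993225097656), 48.2101936340332)
top (321, 237) [(0.09, 1), (0.094, 4), (0.098, 7), (0.102, 6), (0.106, 5), (0.11, 7), (0.114, 14), (0.118, 41), (0.122, 233), (0.126, 435), (0.13, 225), (0.134, 30), (0.138, 4), (0.142, 5), (0.146, 8), (0.15, 38), (0.154, 64), (0.158, 25), (0.162, 1), (0.166, 1), (0.17, 0)]
 gripmax 0.15691700152530239 grip centre [ 0.57403473 -0.08637087  0.15596103] rect ((573.5103759765625, -86.50831604003906), (14.286399841308594, 58.89482116699219), 77.78951263427734)
 lid circle ((574.0872192382812, -86.7126693725586), 48.32737350463867)
scene (231, 210) [(0.09, 42), (0.094,
[... 345 characters left out ...]
5, 171.23458862304688), (63.22615432739258, 15.037657737731934), 35.82424545288086)
 lid circle ((456.27813720703125, 169.21998596191406), 52.123374938964844)
scene (318, 228) [(0.09, 9), (0.094, 23), (0.098, 33), (0.102, 36), (0.106, 31), (0.11, 32), (0.114, 40), (0.118, 61), (0.122, 180), (0.126, 193), (0.13, 42), (0.134, 23), (0.138, 16), (0.142, 27), (0.146, 20), (0.15, 42), (0.154, 28), (0.158, 4), (0.162, 0), (0.166, 0), (0.17, 0)]
 gripmax 0.15347187474344628 grip centre [ 0.57353735 -0.08897996  0.15301896] rect ((573.5000610351562, -87.90704345703125), (20.363666534423828, 56.95000076293945), 75.57801055908203)
 lid circle ((572.8756713867188, -87.43012237548828), 51.29113006591797)
```

View pics/c1.png

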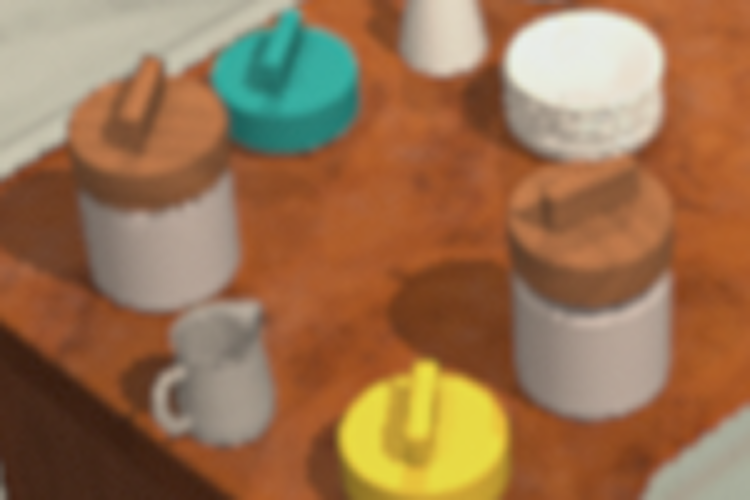

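View pics/c2.png

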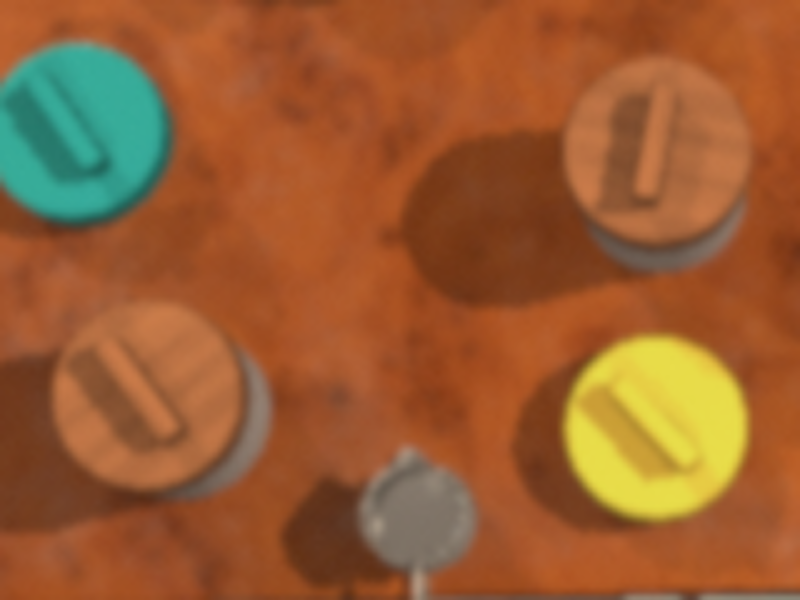

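The canister at top (321,237) is the proud one. In both views its grip is about 10 mm higher (0.154–0.157 against 0.142–0.147), and its shaded neck band shows. The grip centre is about (0.574, -0.087, 0.156), with the bar's long axis at about -12°. I'm moving over it now.

Request:
servo_tool:
  motion:
    - [[-2,-1.6,0,0,-1],[-5.5,-4.4,0,0,-1],[-9,-7.3,0,0,-1],[-12.5,-10.1,0,0,-1],[-16,-12.9,0,0,-1]]

```text
time_s: 0.6
eef_pos: [0.3034, 0.3625, 0.2559]
eef_rot: [-0.0, 0.174, 0.985, -0.0]
wrist_force: [1.6, 0.4, 0.8]
opening: 1.0
grasp_force: 0.0
```

Request:
servo_tool:
  motion:
    - [[-3.5,-2.83,0,0,-1],[-7,-5.66,0,0,-1],[-10.5,-8.5,0,0,-1],[-14,-11.3,0,0,-1],[-17.5,-14.1,0,0,-1]]

```text
time_s: 1.1
eef_pos: [0.4196, 0.17, 0.2562]
eef_rot: [-0.0, 0.174, 0.985, 0.0]
wrist_force: [0.4, 0.3, -0.9]
opening: 1.0
grasp_force: 0.0
```

Request:
servo_tool:
  motion:
    - [[-3.5,-2.83,0,0,-1],[-7,-5.66,0,0,-1],[-10.5,-8.5,0,0,-1],[-13,-10.5,0,0,-1],[-14,-11.3,0,0,-1]]

```text
time_s: 1.6
eef_pos: [0.513, 0.015, 0.2559]
eef_rot: [-0.0, 0.176, 0.984, -0.0]
wrist_force: [-0.9, 0.7, -0.1]
opening: 1.003
grasp_force: 0.0
```

```bash
cat > st.py <<'E'
from h import *
from scipy.spatial.transform import Rotation as Ro
o=ctrl.get_obs(); q=o['eef_rot']; R=Ro.from_quat(np.r_[q[1:],q[0]]).as_matrix(); p=o['eef_pos']
print('t',round(o['time_s'],2),'p',p.round(4),'yang',np.degrees(np.arctan2(R[1,1],R[0,1])).round(2),'q6',o['q'][5].round(3),'F',o['wrist_force'].round(1),'T',o['torque'].round(2),'op',round(o['opening'],3),'gf',round(o['grasp_force'],1))
print('to go (cm, tool)',((R.T@(np.array([.574,-.0868,.157])-p))*100).round(2))
E
python3 st.py
```

```text
t 1.6 p [0.513  0.015  0.2559] yang 69.78 q6 -1.42 F [-0.9  0.7 -0.1] T [0.04 0.   0.02] op 1.003 gf 0.0
to go (cm, tool) [-9.25 -7.44  9.89]
```

Request:
servo_tool:
  motion:
    - [[-3,-2.4,0,-2,-1],[-6,-4.8,0,-5,-1],[-8.5,-6.8,0,-8,-1],[-9.3,-7.5,0,-8,-1],[-9.3,-7.5,0,-8,-1]]

```text
time_s: 2.1
eef_pos: [0.5736, -0.085, 0.2557]
eef_rot: [-0.001, 0.106, 0.994, 0.0]
wrist_force: [0.4, 1.2, -0.1]
opening: 0.998
grasp_force: 0.0
```

Request:
servo_tool:
  motion:
    - [[0,0,1.5,0,-1],[0,0,3,0,-1],[0,0,3,0,-1],[0,0,3,0,-1]]

```text
time_s: 2.5
eef_pos: [0.5729, -0.0836, 0.2252]
eef_rot: [-0.001, 0.104, 0.995, 0.0]
wrist_force: [-0.0, 0.3, 1.0]
opening: 1.005
grasp_force: 0.0
```

```bash
python3 st.py; python3 - <<'E'
from h import *
c,W=grab('scene'); cv2.imwrite('pics/s2.png',cv2.resize(c['pixels'][120:280,230:430][...,::-1],None,fx=3.5,fy=3.5,interpolation=cv2.INTER_CUBIC))
E
```

```text
t 2.5 p [ 0.5729 -0.0836  0.2252] yang 78.01 q6 -1.711 F [-0.   0.3  1. ] T [ 0.01  0.03 -0.02] op 1.005 gf 0.0
to go (cm, tool) [-0.19 -0.29  6.82]
```

View pics/s2.png

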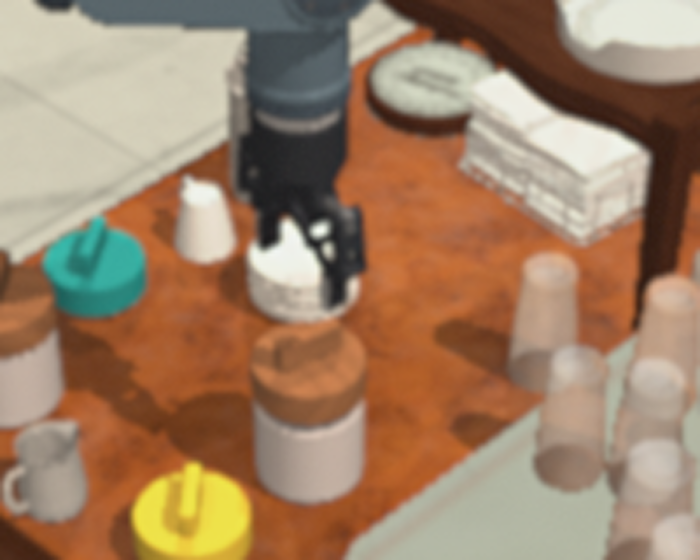

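The crop shows the open gripper above the proud lid at crop (308,370), clear of everything. I'm descending in steps with a small lateral correction.

Request:
servo_tool:
  motion:
    - [[-0.2,-0.3,1,0,-1],[-0.2,-0.3,2.5,0,-1],[-0.2,-0.3,4,0,-1],[-0.2,-0.3,4.5,0,-1],[-0.2,-0.3,4.5,0,-1]]

```text
time_s: 3.05
eef_pos: [0.574, -0.0878, 0.1794]
eef_rot: [-0.002, 0.105, 0.994, 0.0]
wrist_force: [0.3, 0.6, 1.0]
opening: 1.0
grasp_force: 0.0
```

Request:
servo_tool:
  motion:
    - [[0,0,0.8,0,-1],[0,0,1.6,0,-1],[0,0,2.2,0,-1],[0,0,2.2,0,-1],[0,0,2.2,0,-1]]

```text
time_s: 3.55
eef_pos: [0.575, -0.088, 0.1592]
eef_rot: [-0.0, 0.105, 0.994, 0.0]
wrist_force: [-0.4, 0.8, 0.1]
opening: 1.002
grasp_force: 0.0
```

```bash
python3 st.py
```

```text
t 3.55 p [ 0.575  -0.088   0.1592] yang 77.96 q6 -1.717 F [-0.4  0.8  0.1] T [ 0.04 -0.02 -0.04] op 1.002 gf 0.0
to go (cm, tool) [0.12 0.1  0.22]
```

Request:
servo_tool:
  motion:
    - [[0.1,0.1,0.2,0,-1],[0.1,0.1,0.2,0,0],[0.1,0.1,0.2,0,1],[0.1,0.1,0.2,0,1],[0.1,0.1,0.2,0,1]]

```text
time_s: 4.05
eef_pos: [0.5743, -0.0869, 0.1574]
eef_rot: [0.0, 0.105, 0.994, -0.0]
wrist_force: [0.9, -0.5, -0.4]
opening: 0.325
grasp_force: 0.0
```

Request:
servo_tool:
  motion:
    - [[0,0,0,0,1],[0,0,0,0,1],[0,0,0,0,1],[0,0,0,0,1],[0,0,0,0,1]]

```text
time_s: 4.55
eef_pos: [0.5744, -0.0869, 0.1575]
eef_rot: [0.0, 0.105, 0.994, -0.0]
wrist_force: [-0.0, 0.6, 2.6]
opening: 0.149
grasp_force: 59.6
```

```bash
python3 st.py
```

```text
t 4.55 p [ 0.5744 -0.0869  0.1575] yang 77.96 q6 -1.715 F [-0.   0.6  2.6] T [-0.01  0.07 -0.02] op 0.149 gf 59.6
to go (cm, tool) [0.04 0.   0.05]
```

The bar is gripped: the opening is about 13 mm, the grip force 60 N, and side forces are small. I'll press lightly and start turning.

Request:
servo_tool:
  motion:
    - [[0,0,0.1,0,1],[0,0,0.1,3,1],[0,0,0.1,6,1],[0,0,0.1,9,1],[0,0,0.1,12,1]]

```text
time_s: 5.05
eef_pos: [0.5754, -0.0869, 0.1575]
eef_rot: [0.001, 0.209, 0.978, 0.0]
wrist_force: [1.3, 2.2, 5.6]
opening: 0.151
grasp_force: 60.2
```

```bash
python3 st.py
```

```text
t 5.05 p [ 0.5754 -0.0869  0.1575] yang 65.86 q6 -1.504 F [1.3 2.2 5.6] T [ 0.29 -0.16  0.16] op 0.151 gf 60.2
to go (cm, tool) [ 0.13 -0.05  0.05]
```

Request:
servo_tool:
  motion:
    - [[0,0,0.2,3,1],[0,0,0.2,6,1],[0,0,0.2,9,1],[0,0,0.2,12,1],[0,0,0.2,12,1]]

```text
time_s: 5.55
eef_pos: [0.5762, -0.0858, 0.1574]
eef_rot: [0.002, 0.309, 0.951, 0.001]
wrist_force: [-1.7, 8.1, 17.2]
opening: 0.151
grasp_force: 61.8
```

```bash
python3 st.py
```

```text
t 5.55 p [ 0.5762 -0.0858  0.1574] yang 53.95 q6 -1.295 F [-1.7  8.1 17.2] T [1.21 0.43 0.32] op 0.151 gf 61.8
to go (cm, tool) [ 0.12 -0.21  0.04]
```

Request:
servo_tool:
  motion:
    - [[0,0,-0.05,2,1],[0,0,-0.05,4,1],[0,0,-0.05,6,1],[0,0,-0.05,8,1],[0,0,-0.05,10,1]]

```text
time_s: 6.05
eef_pos: [0.5762, -0.0859, 0.1575]
eef_rot: [0.002, 0.391, 0.92, 0.001]
wrist_force: [0.5, 6.5, 14.3]
opening: 0.152
grasp_force: 61.4
```

Request:
servo_tool:
  motion:
    - [[0,0,0,2,1],[0,0,0,4,1],[0,0,0,6,1],[0,0,0,8,1],[0,0,0,8,1]]

```text
time_s: 6.55
eef_pos: [0.5763, -0.0858, 0.1575]
eef_rot: [0.002, 0.454, 0.891, 0.002]
wrist_force: [1.9, 7.6, 13.1]
opening: 0.151
grasp_force: 61.3
```

Request:
servo_tool:
  motion:
    - [[0,0,0,2,1],[0,0,0,4,1],[0,0,0,6,1],[0,0,0,8,1]]

```text
time_s: 6.95
eef_pos: [0.5765, -0.0858, 0.1575]
eef_rot: [0.002, 0.515, 0.857, 0.002]
wrist_force: [2.0, 7.6, 13.1]
opening: 0.149
grasp_force: 61.3
```

Request:
servo_tool:
  motion:
    - [[0,0,0,2,1],[0,0,0,4,1],[0,0,0,6,1],[0,0,0,8,1]]

```text
time_s: 7.35
eef_pos: [0.5766, -0.0858, 0.1575]
eef_rot: [0.002, 0.574, 0.819, 0.002]
wrist_force: [2.2, 7.2, 12.8]
opening: 0.15
grasp_force: 61.3
```

Request:
servo_tool:
  motion:
    - [[0,0,0,2,1],[0,0,0,4,1],[0,0,0,6,1],[0,0,0,8,1]]

```text
time_s: 7.75
eef_pos: [0.5767, -0.0858, 0.1575]
eef_rot: [0.002, 0.63, 0.777, 0.002]
wrist_force: [2.7, 7.5, 12.6]
opening: 0.149
grasp_force: 61.3
```

Request:
servo_tool:
  motion:
    - [[0,0,0,2,1],[0,0,0,4,1],[0,0,0,6,1],[0,0,0,8,1]]

```text
time_s: 8.15
eef_pos: [0.5769, -0.0858, 0.1575]
eef_rot: [0.002, 0.682, 0.731, 0.003]
wrist_force: [2.9, 6.8, 11.6]
opening: 0.149
grasp_force: 61.1
```

Request:
servo_tool:
  motion:
    - [[0,0,0,2,1],[0,0,0,4,1],[0,0,0,6,1],[0,0,0,8,1]]

```text
time_s: 8.55
eef_pos: [0.5765, -0.0861, 0.1569]
eef_rot: [0.002, 0.732, 0.682, 0.002]
wrist_force: [3.3, 4.2, 5.8]
opening: 0.151
grasp_force: 60.1
```

```bash
python3 st.py; python3 - <<'E'
from h import *
c,W=grab('scene'); cv2.imwrite('pics/s3.png',cv2.resize(c['pixels'][150:280,240:400][...,::-1],None,fx=4.5,fy=4.5,interpolation=cv2.INTER_CUBIC))
E
```

```text
t 8.55 p [ 0.5765 -0.0861  0.1569] yang -4.08 q6 -0.283 F [3.3 4.2 5.8] T [ 0.8  -0.46  0.17] op 0.151 gf 60.1
to go (cm, tool) [-0.08 -0.24 -0.01]
```

View pics/s3.png

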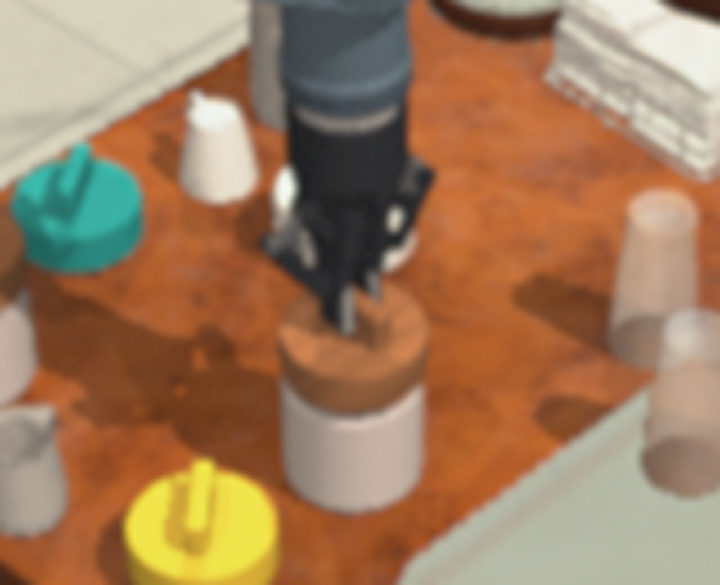

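The crop shows the fingers on the bar and the lid turned about 82°. The force fell from 12 to 6 N and z dipped 0.6 mm, so the lugs may be at the slots. I'll press down without turning.

Request:
servo_tool:
  motion:
    - [[0,0,0.1,0,1],[0,0,0.2,0,1],[0,0,0.3,0,1],[0,0,0.3,0,1]]

```text
time_s: 9.0
eef_pos: [0.5761, -0.0856, 0.1525]
eef_rot: [0.001, 0.732, 0.681, 0.002]
wrist_force: [6.8, 6.4, 0.2]
opening: 0.155
grasp_force: 59.5
```

```bash
python3 st.py
```

```text
t 9.0 p [ 0.5761 -0.0856  0.1525] yang -4.08 q6 -0.283 F [6.8 6.4 0.2] T [ 1.11 -1.1  -0.18] op 0.155 gf 59.5
to go (cm, tool) [-0.13 -0.2  -0.45]
```

It's dropping: z is down 5 mm and the vertical force is near zero. I'll relax the side force and continue down.

Request:
servo_tool:
  motion:
    - [[0.1,0.1,0.1,0,1],[0.1,0.1,0.25,0,1],[0.1,0.1,0.4,0,1],[0.1,0.1,0.5,0,1],[0.1,0.1,0.5,0,1]]

```text
time_s: 9.5
eef_pos: [0.5762, -0.085, 0.1476]
eef_rot: [0.0, 0.732, 0.682, 0.001]
wrist_force: [2.3, 5.7, 6.6]
opening: 0.151
grasp_force: 60.2
```

```bash
python3 st.py
```

```text
t 9.5 p [ 0.5762 -0.085   0.1476] yang -4.05 q6 -0.281 F [2.3 5.7 6.6] T [ 1.02 -0.24 -0.27] op 0.151 gf 60.2
to go (cm, tool) [-0.2  -0.21 -0.94]
```

Request:
servo_tool:
  motion:
    - [[0.1,0,0.1,0,1],[0.1,0,0.2,0,1],[0.1,0,0.2,0,1]]

```text
time_s: 9.8
eef_pos: [0.5763, -0.0848, 0.1475]
eef_rot: [0.001, 0.732, 0.682, 0.001]
wrist_force: [-4.1, 4.1, 18.7]
opening: 0.152
grasp_force: 61.9
```

Request:
servo_tool:
  motion:
    - [[0,0,-0.3,0,1],[0,0,-0.3,0,0],[0,0,-0.3,0,-1],[0,0,-0.3,0,-1],[0,0,-0.3,0,-1]]

```text
time_s: 10.3
eef_pos: [0.575, -0.0851, 0.1473]
eef_rot: [-0.0, 0.732, 0.682, -0.0]
wrist_force: [-0.1, -0.2, 0.8]
opening: 0.827
grasp_force: 0.0
```

The lid is firmly seated: z holds at 0.1475 under 19 N. The grip is released, so I'm retreating.

Request:
servo_tool:
  motion:
    - [[0,0,0,0,-1],[0,0,0,0,-1],[0,0,-1,0,-1],[0,0,-3,0,-1],[0,0,-6,0,-1]]

```text
time_s: 10.8
eef_pos: [0.5743, -0.0846, 0.2074]
eef_rot: [-0.002, 0.732, 0.682, -0.001]
wrist_force: [-0.1, 0.9, -0.9]
opening: 1.001
grasp_force: 0.0
```

Request:
servo_tool:
  motion:
    - [[0,-2,-3,0,-1],[2,-4,-6,0,-1],[5,-6,-6,0,-1],[9,-8,-6,0,-1],[13,-10,-6,0,-1]]

```text
time_s: 11.3
eef_pos: [0.4842, 0.0526, 0.2691]
eef_rot: [0.001, 0.732, 0.681, 0.001]
wrist_force: [0.7, 0.1, 0.7]
opening: 0.999
grasp_force: 0.0
```

Request:
servo_tool:
  motion:
    - [[4,-2,0,0,-1],[8,-4,0,0,-1],[12,-6,0,0,-1],[14,-7,0,0,-1],[14,-7,0,0,-1]]

```text
time_s: 11.8
eef_pos: [0.4236, 0.1987, 0.2687]
eef_rot: [0.0, 0.73, 0.683, 0.001]
wrist_force: [1.3, -0.7, -0.1]
opening: 0.998
grasp_force: 0.0
```

```bash
python3 st.py; python3 - <<'E'
from h import *
for n,(u,v) in (('top',(321,237)),('scene',(318,231))):
    c,W=grab(n); cv2.imwrite(f'pics/{n}9.png',c['pixels'][...,::-1])
    w=W[v-35:v+35,u-30:u+30].reshape(-1,3); w=w[~np.isnan(w[:,0])]; w=w[w[:,2]>.09]; w=w[w[:,2]<.2]
    zt=np.sort(w[:,2])[-40]; g=w[w[:,2]>zt-.006]; print(n,zt,g.mean(0),cv2.minAreaRect(g[:,:2].astype(np.float32)*1000))
    f=w[(w[:,2]>.11)&(w[:,2]<.135)&(np.hypot(w[:,0]-.574,w[:,1]+.0868)<.042)]; A=np.c_[f[:,:2]-[.574,-.0868],np.ones(len(f))]; s=np.linalg.lstsq(A,f[:,2],rcond=None)[0]; print(' plane',s.round(4),np.median(f[:,2]))
cv2.imwrite('pics/s9c.png',cv2.resize(c['pixels'][180:280,200:350][...,::-1],None,fx=5,fy=5,interpolation=cv2.INTER_CUBIC))
E
```

```text
t 11.8 p [0.4236 0.1987 0.2687] yang -3.8 q6 0.25 F [ 1.3 -0.7 -0.1] T [ 0.    0.   -0.03] op 0.998 gf 0.0
to go (cm, tool) [-27.5   16.88  11.16]
top 0.14760269168434526 [ 0.5728511  -0.08619059  0.1462763 ] ((573.3980102539062, -85.99909973144531), (57.56289291381836, 14.70853042602539), 85.85964965820312)
 plane [-0.0044 -0.0021  0.1185] 0.11826924065087846
scene 0.14317533302706079 [ 0.57270466 -0.08875909  0.14255774] ((572.4498901367188, -86.84756469726562), (60.60099792480469, 17.09686279296875), 88.55511474609375)
 plane [0.0105 0.0104 0.1184] 0.11671122331994732
```

View pics/s9c.png

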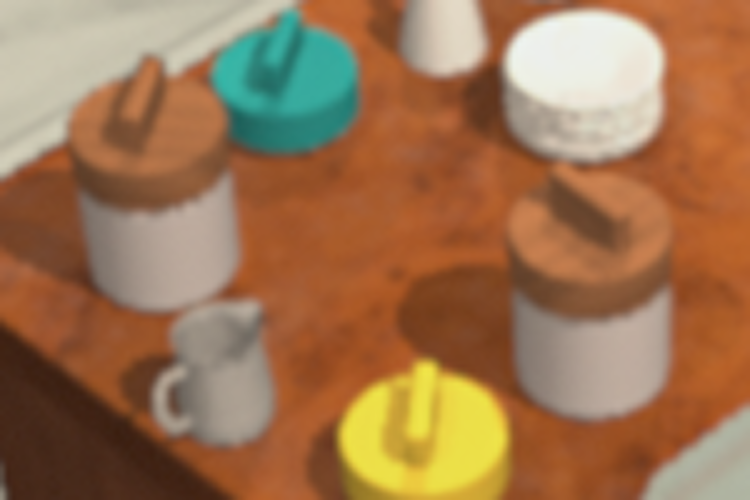

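View pics/top9.png

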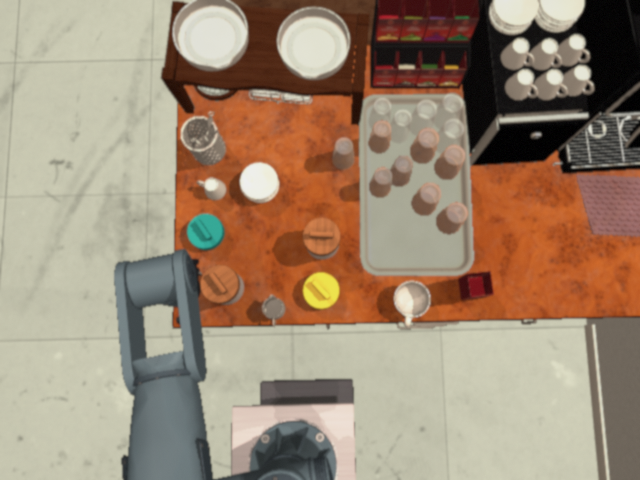

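The lid is down 10 mm, level and matching the shut one, with its bar turned at top (321,237). The bystanders haven't moved. The arm isn't where I expected in the picture, so I'll check its state before handing in.

```bash
python3 st.py; python3 -c "
from h import *
o=ctrl.get_obs();print(o['q'].round(3),o['dq'].round(3))
c,W=grab('top');x=c['R']@o['eef_pos']+c['t'];print(c['fx']*x[0]/x[2]+c['cx'],c['fy']*x[1]/x[2]+c['cy'])
print(np.nanmax(W[230:420,100:230,2]),np.abs(c['pixels'].astype(int)-cv2.imread('pics/top9.png')[...,::-1]).max())"
```

```text
t 11.9 p [0.425  0.1965 0.2685] yang -3.95 q6 0.248 F [-0.2  1.2 -0.1] T [ 0.   -0.02 -0.02] op 1.002 gf 0.0
to go (cm, tool) [-27.23  16.81  11.18]
[ 1.790e-01 -7.700e-02  1.852e+00 -1.000e-03  1.366e+00  2.480e-01] [-0.032  0.008 -0.001 -0.003 -0.004 -0.001]
195.02945677391435 291.9045945876041
0.6846566692828221 66
```

The arm check is consistent: the tool is hidden under its own wrist link, and it's stationary with no contact. Handing in.

```bash
python3 -c "
from bench import ctrl
print(ctrl.hand_in())"
```

```text
the job is handed in; nothing more can be done
None
```

The proud lid dropped into its slots after about 82° of turning; it now sits fully home and level, released with the arm clear and nothing else moved, and the job was handed in at about 12 s.

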